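Take a machine-cleaning tablet from its covered dish with the tongs

TASK

The washing machine is due for a cleaning cycle. Take the cover off the tablet dish and set it down, without dropping it, upright and lengthwise on the middle of the narrow riser shelf, then pick up the tongs by their grips, close their jaws on the round cleaning tablet and lift it at least 15 cm above the worktop; the tablet is caustic, so it must never be touched by the fingers. Finish while holding the tablet still in the tongs at that height, clear of everything else, and leave the dish and the other things on the worktop where they stand.

Things in the scene. Friction and masses are not known exactly. Their poses are not given: they have to be found in the camera images.
- dish: Dark wooden board of the covered dish, loose on the worktop, 170 (its x) x 130 (its y) mm, 8 mm thick, with a raised middle 124 x 86 mm whose top is 12 mm above the worktop. The tablet lies on the raised middle. Origin: centre of the underside; z up. It weighs about 0.6 kg.
- cover: White stoneware cover, about 0.22 kg, an upside-down box 138 (its x) x 100 (y) x 46 mm, 4 mm walls, open below, loose on the dish's rim round the raised middle (3 mm play). On top a dark wooden bar handle: 70 mm along x, 16 mm wide (y), 46 to 76 mm above the lower edge. Origin: centre of the open underside, at the lower edge (8 mm above the worktop when on the dish); z up.
- tablet: White pressed cleaning tablet, hard round disc 40 mm in diameter and 22 mm thick, about 35 g, lying flat on the raised middle of the dish, hidden under the cover at the start, up to about 18 mm from the dish's centre. Origin: centre of its underside; z up.
- tongs: Steel kitchen tongs, 115 g, lying on edge: the arms open and close in the horizontal plane; all is 24 mm tall. Origin: on the midline at the underside, level with the middle of the two black silicone grips, close to the centre of mass; x along the midline to the jaws, y to the left arm, z up. Pin at x = -105 mm, pull ring to -138 mm, middle of the jaws at +97 mm, jaw tips at +116 mm.
- tongs_left: Left arm of the tongs (the tongs' +y side): steel strip, silicone grip and jaw. Origin: on its hinge at the pin, at the underside, tongs x = -105 mm, y = +6 mm; its axes match those of the tongs at rest.
- tongs_right: Right arm of the tongs (the tongs' -y side), mirror image. Origin: on its hinge at the pin, at the underside, tongs x = -105 mm, y = -6 mm; its axes match those of the tongs at rest.
- tongs_grips (a point): Point midway between the two black silicone grips, 12 mm above the tongs' underside. The grips are 64 mm long (tongs x -32 to +32 mm) and 55 mm apart over their outsides at rest. The arms are sprung open and move together, symmetrical about the midline; squeezing takes about 4.5 N at the grips to begin with, 7 N at 35 mm; let go, they open again.
- tongs_jaws (a point): Point midway between the jaws, 97 mm ahead of the tongs' origin, 12 mm above the underside. Clear gap between the jaws: 78 mm with the grips 55 mm wide over their outsides (at rest), 66 mm with the grips at 48 mm, 40 mm (on the tablet) at 35 mm: about 1.9 mm per mm. The jaws are flat inside over the middle 20 mm of their length, the ends turned slightly inwards.
- ledge: Narrow white riser shelf, fixed on the worktop, top board 76 mm deep (its x) and 240 mm long (its y), top 90 mm above the worktop, free on all sides. It is narrower than the cover (100 mm), which overhangs by 12 mm on each side when centred. Origin: centre of its foot, on the worktop; z up.
- jar: Bystander: glass jar with a steel cap, 64 mm across, 85 mm high. Origin: centre of the underside.
- dosing_cup: Bystander: clear dosing cup, 66 mm across, 55 mm high. Origin: centre of the underside.
- brush: Bystander: scrubbing brush, 55 x 130 mm, 38 mm high, bristles down. Origin: centre of the underside.
- detergent: Bystander: red detergent bottle, 75 x 130 mm, 190 mm high with its cap. Origin: centre of the underside.
Mind the look-alikes: they are no part of the job. Of the things that look like the dish, the smallest one is meant.

How it is judged:
By the outcome, as a careful person would: the job done as asked, in the order asked, and still so for the second after the job is handed in, while the arm keeps its last pose, push and grip.
It also fails if it takes over 61 s, if anything falls off the work surface, if the arm or the gripper's body presses on something with over 40 N, if the wrist force passes 120 N, or if a joint passes its speed limit or range.

ROBOT

A 6-joint arm with a two-finger parallel gripper is mounted at the origin on the work surface. World frame = base frame: x ahead of the robot, y to its left, z up, the work surface at z = 0. Lengths are in mm, angles in degrees, forces in N, time in s.
With the tool pointing down it reaches from about 300 to 850 mm from the base axis. Payload 4.2 kg.
Tool frame: the origin (TCP) lies midway between the tips of the shut fingers; the grasp point (between the pads) lies 19 mm behind it (env.grip_point_offset is the distance from the TCP to the grasp point, in mm); z points along the fingers, x is the direction in which the jaws open and shut, and the axes are right-handed (so a half turn about z gives the same grasp; the last joint's range is limited). The gripper opens to 91 mm and grips with 3 to 60 N. Pads are 32 mm wide; open, the fingers measure 118 mm over their backs; the gripper's body (76 mm by 178 mm) begins 60 mm behind the grasp point.
Start: joints at [-74.198, 18.312, 89.639, -0, 72.044, -1.146], TCP at [167.619, -550.043, 213.976] pointing down, gripper open.
Joint ranges: [-177.97, 177.97], [-48.28, 115.42], [12.27, 149.76], [-77.06, 257.06], [2.81, 150.46], [-146.56, 146.56]. Speed limits (degrees/s): [147.25, 147.25, 180, 180, 180, 180].

INTERFACE

Orientations are given as [roll, pitch, yaw] about the fixed x, y, z axes, in that order (R = Rz(yaw) Ry(pitch) Rx(roll)).
In Python, from workcell import env gives the robot as it stands.
- The arm moves only by the shell command python3 -m pendant 'ROWS' [FORCE]. ROWS is JSON, a list of rows, each an object with "xyz": the shift along the tool's x, y, z in m, a list of three; "roll": the turn about the tool's z in degrees; "jaw": the closure, from 0 (fully open) to 1 (shut). A call has exactly 8 rows; each row is the pose to reach, as a shift and turn from the pose commanded when the call began, along the tool's axes at that moment; what a row does not reach only later rows make up. A row lasts 1/8 s, in which the tool goes at most 62.5 mm and 10.7 degrees, less where a joint would pass 70% of its speed; a pose out of reach is approached as far as the arm can. A call with a gripper value outside its range is refused whole. The fingers move at their own pace and stop on an object; FORCE is the grip in N (left out, the last holds). Time passes only in rows, so rows that repeat a pose let the fingers close, or fill a call up. It gives the time, the measured TCP pose, the force and the opening at its end, in the units of the state.
- env.state(): the state, without advancing time (a new reading comes with each control period).
- env.grab_frame(name): name is "scene" or "top" or "wrist"; returns (picture, depth): 384x512x3 uint8, blue, green, red; 384x512 float32, mm along the optical axis (not along the pixel's ray), 0 where there is no reading.
- env.camera_params(name): a dict with "camera_matrix" (3x3 intrinsics, pixels), "cam_to_world" (4x4, takes a point from camera to world coordinates); the wrist camera has in their place "hand_eye" (4x4, takes a point from camera to tool coordinates, whose origin is the TCP and whose axes are the tool frame's). Camera axes: x right, y up, looking along -z (the intrinsics and any distortion apply to the point x, -y, -z); pixel columns grow to the right and rows downward; lengths in mm; the calibration is good to about 2 mm. A picture is of the moment at which its call begins: read the wrist's pose just before it. camera_params takes no time and is no camera call.
- env.job_done(): hands the job in, once; it reports no verdict.
The state is a dict: "time_s": time; "qpos": joint angles; "qvel": joint speeds; "effort": joint torques, N m; "ee_pos": TCP position; "ee_rot": TCP orientation; "force": force on the tool from outside, world axes, zero at the start; "torque": the same for the moment, N m; "gripper_width": finger opening in mm.
Only numpy, scipy, OpenCV 4.12 (cv2) and the standard library are available. Lean on these libraries where they do the work, as an engineer would, in place of code of your own. Each camera call takes 0.05 s, during which the arm holds its last target. There are 200 camera calls.

## Working session

There is one attempt and no reset: what is moved stays moved. The work goes in short steps, Python scripts to look and compute and a shell command to move; the robot and the scene stay as the last step left them, time stands still between calls to the robot, and variables do not carry over. Pictures are saved under pics/ and viewed, about 8 in all and at most 12, crops included, and the job is handed in when it is done.

```bash
ls; mkdir -p pics; python3 - <<'E'
from workcell import env
import cv2,numpy as np
print(env.state())
for n in("scene","top"):
    p,d=env.grab_frame(n);cv2.imwrite(f"pics/{n}0.png",p);np.save(f"pics/{n}0.npy",d)
    c=env.camera_params(n);print(n,{k:np.round(v,3).tolist() if not isinstance(v,str) else v for k,v in c.items()})
print(env.camera_params("wrist"))
a=[cv2.imread(f"pics/{n}0.png") for n in("top","scene")]
E
```

```text
pics
{'time_s': 0.0, 'qpos': array([-7.41977790e+01,  1.83522857e+01,  8.97076368e+01, -2.18183751e-04,
        7.20423991e+01, -1.14600815e+00]), 'qvel': array([-0.02426942, -0.08375253, -0.01521549, -0.07418027, -0.03902578,
        0.00383904]), 'effort': array([ 1.49586827e-03, -4.12453651e+01, -2.31972170e+01,  7.27981701e-02,
        4.53451287e-02, -1.43034804e-04]), 'ee_pos': array([ 167.47721803, -549.53874086,  213.10547197]), 'ee_rot': array([-1.79998161e+02,  1.02305234e-01, -7.30517018e+01]), 'force': array([0.28986819, 0.51763848, 0.60574691]), 'torque': array([-0.01040671, -0.0217652 ,  0.00931898]), 'gripper_width': 91.10128174709374}
scene {'camera_matrix': [[368.137, 0.0, 251.342], [0.0, 368.137, 189.146], [0.0, 0.0, 1.0]], 'cam_to_world': [[-0.821, -0.434, 0.371, 1029.151], [0.571, -0.616, 0.543, 809.019], [-0.007, 0.657, 0.753, 1125.207], [0.0, 0.0, 0.0, 1.0]]}
top {'camera_matrix': [[370.926, 0.0, 256.355], [0.0, 370.926, 190.509], [0.0, 0.0, 1.0]], 'cam_to_world': [[-0.01, 0.992, -0.129, 315.331], [-1.0, -0.01, -0.004, -1.958], [-0.006, 0.129, 0.992, 1497.339], [0.0, 0.0, 0.0, 1.0]]}
{'camera_matrix': array([[287.28301883,   0.        , 258.56081662],
       [  0.        , 287.28301883, 187.92788372],
       [  0.        ,   0.        ,   1.        ]]), 'hand_eye': array([[ 9.99999850e-01,  3.94052572e-04,  3.79477968e-04,
         5.05252494e-01],
       [ 4.84529867e-04, -9.60015815e-01, -2.79945351e-01,
        -7.98634178e+01],
       [ 2.53991665e-04,  2.79945493e-01, -9.60015863e-01,
        -1.71021342e+02],
       [ 0.00000000e+00,  0.00000000e+00,  0.00000000e+00,
         1.00000000e+00]])}
```

View pics/top0.png

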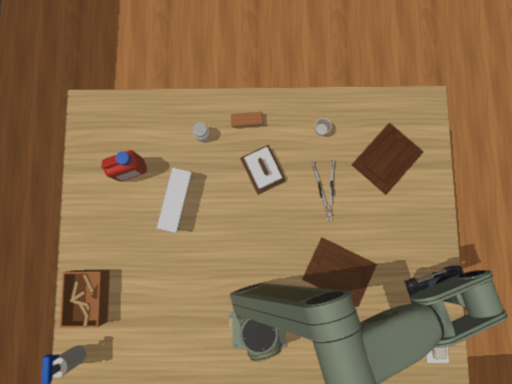

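View pics/scene0.png

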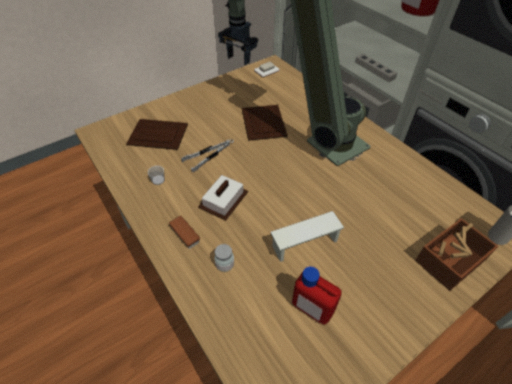

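The top view shows the covered dish at about (263,169), with the handle running diagonally. The ledge is at (174,200) and the tongs are at (327,190) with jaws up (+x) and the pin at (330,215). The uncovered boards at (388,158) and (340,270) are larger look-alikes. The scene view agrees.

```bash
cat > h.py <<'E'
from workcell import env
import cv2,numpy as np
from scipy.spatial.transform import Rotation as Ro
def T_tool(s=None):
    s=s or env.state();T=np.eye(4)
    T[:3,:3]=Ro.from_euler('xyz',s['ee_rot'],degrees=True).as_matrix();T[:3,3]=s['ee_pos'];return T
def cast(uv,z,n,s=None):
    c=env.camera_params(n);K=c['camera_matrix']
    M=c['cam_to_world'] if n!='wrist' else T_tool(s)@c['hand_eye']
    uv=np.atleast_2d(uv).astype(float)
    r=np.c_[(uv[:,0]-K[0,2])/K[0,0],-(uv[:,1]-K[1,2])/K[1,1],-np.ones(len(uv))]@M[:3,:3].T
    o=M[:3,3];return o+r*((z-o[2])/r[:,2])[:,None]
def rect(pts):
    """min area rect in world xy: centre, long, short, angle of long axis (deg)"""
    b=cv2.boxPoints(cv2.minAreaRect(pts[:,:2].astype(np.float32)))
    e=[b[1]-b[0],b[2]-b[1]];L=[np.linalg.norm(x) for x in e];i=int(np.argmax(L))
    return np.round(b.mean(0),1),round(max(L),1),round(min(L),1),round(np.degrees(np.arctan2(e[i][1],e[i][0]))%180,1)
def big(m,box=None,amin=15):
    m=m.astype(np.uint8)
    if box: 
        q=np.zeros_like(m);x0,y0,x1,y1=box;q[y0:y1,x0:x1]=m[y0:y1,x0:x1];m=q
    cs,_=cv2.findContours(m,cv2.RETR_EXTERNAL,cv2.CHAIN_APPROX_NONE)
    return [c[:,0] for c in sorted(cs,key=cv2.contourArea,reverse=True) if cv2.contourArea(c)>=amin]
E
python3 - <<'E'
from h import *
p=cv2.imread('pics/top0.png');h=cv2.cvtColor(p,cv2.COLOR_BGR2HSV);H,S,V=cv2.split(h)
w=(S<60)&(V>130)
for nm,m,box,z in(('cover',w,(235,140,292,200),54),('ledge',w,(150,160,198,240),90),
  ('handle',V<110,(252,155,277,182),84),('dish',(V<100)|w,(232,138,295,202),8),('boardA',V<100,(345,115,430,200),8),('boardB',V<100,(300,232,380,300),8),
  ('tongs',(S<70)|(V<75),(305,152,345,228),12),('grips',V<75,(305,152,345,228),12)):
    for c in big(m,box,4)[:3]: print(nm,rect(cast(c,z,'top')),c.mean(0).round(1))
cv2.imwrite('pics/z0.png',cv2.resize(p[130:230,230:350],None,fx=6,fy=6,interpolation=cv2.INTER_CUBIC)[:600,:720])
E
```

```text
cover (array([596.7, -20.8], dtype=float32), np.float32(141.9), np.float32(103.1), np.float32(25.3)) [262.5 167. ]
ledge (array([467.5, 319.6], dtype=float32), np.float32(242.1), np.float32(80.6), np.float32(166.8)) [173.7 199.7]
handle (array([592.7, -22.4], dtype=float32), np.float32(66.7), np.float32(12.2), np.float32(25.5)) [263.1 166.7]
handle (array([622.9, -67.7], dtype=float32), np.float32(35.2), np.float32(6.8), np.float32(28.4)) [274.5 158.8]
dish (array([597.5, -24.4], dtype=float32), np.float32(163.9), np.float32(126.4), np.float32(25.2)) [263.  168.9]
boardA (array([ 637.4, -531.3], dtype=float32), np.float32(237.8), np.float32(181.0), np.float32(137.0)) [386.9 158.5]
boardB (array([ 152., -302.], dtype=float32), np.float32(253.0), np.float32(244.9), np.float32(153.5)) [332.6 276. ]
tongs (array([ 511.7, -258.7], dtype=float32), np.float32(253.3), np.float32(89.3), np.float32(175.0)) [325.8 189.5]
```

View pics/z0.png

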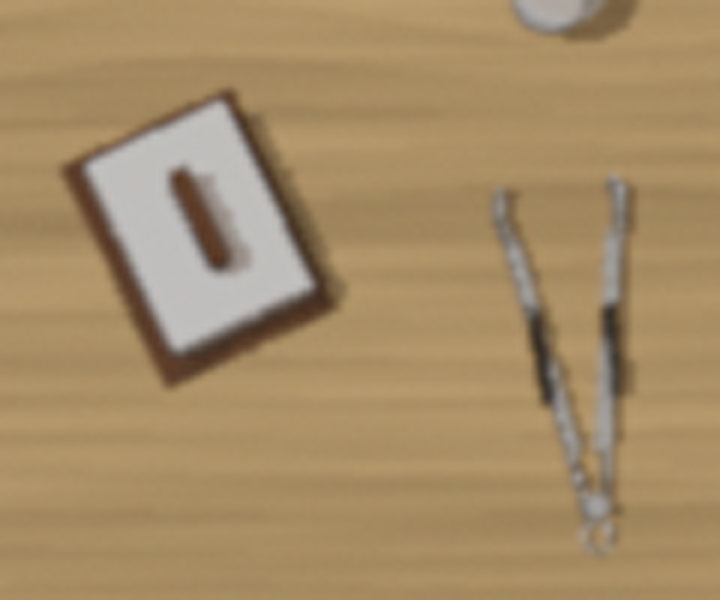

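The crop shows the white cover with its handle along about 25° in world yaw. The tongs' jaws are at crop (500,200) and (618,190), the black grips at (540,360) and (612,345), and the ring at (598,535). The measured cover (142x103), ledge (242x81) and dish (164x126) match the given sizes, and the other boards are larger. I'll move above the cover and look from there.

```bash
cat >> h.py <<'E'
def delta(xyz,yaw):
    s=env.state();T=T_tool(s);d=T[:3,:3].T@(np.array(xyz)-T[:3,3])
    a=-(yaw-s['ee_rot'][2]);a=(a+180)%360-180
    print('t',round(s['time_s'],2),'shift m',(d/1000).round(4),'roll',round(a,1),'pos',s['ee_pos'].round(1),s['ee_rot'].round(1),'w',round(s['gripper_width'],1),'F',s['force'].round(1),'q',s['qpos'].round(0))
E
python3 -c "
from h import *
delta([596,-23,230],-64.6)"
```

```text
t 0.1 shift m [-0.3789 -0.5634 -0.0162] roll -8.5 pos [ 167.5 -549.6  213.2] [-1.80e+02  1.00e-01 -7.31e+01] w 91.4 F [-0.3 -0.3 -0.1] q [-74.  18.  90.  -0.  72.  -1.]
```

```bash
python3 -m pendant '[{"xyz":[-0.027,-0.04,-0.001],"roll":-1,"jaw":0},{"xyz":[-0.06,-0.089,-0.003],"roll":-2,"jaw":0},{"xyz":[-0.093,-0.138,-0.005],"roll":-3,"jaw":0},{"xyz":[-0.126,-0.187,-0.007],"roll":-4,"jaw":0},{"xyz":[-0.159,-0.236,-0.009],"roll":-5,"jaw":0},{"xyz":[-0.192,-0.285,-0.01],"roll":-6,"jaw":0},{"xyz":[-0.225,-0.334,-0.012],"roll":-7,"jaw":0},{"xyz":[-0.258,-0.383,-0.014],"roll":-8.5,"jaw":0}]' 20
python3 -c "
from h import *
delta([596,-23,230],-64.6)"
```

```text
time_s: 1.1
ee_pos: [459.6, -189.9, 227.8]
ee_rot: [180.0, -0.0, -64.5]
force: [0.1, -1.2, -0.1]
gripper_width: 90.7
t 1.1 shift m [-0.0919 -0.195  -0.0023] roll 0.1 pos [ 459.6 -189.9  227.8] [180.   -0.  -64.5] w 90.7 F [ 0.1 -1.2 -0.1] q [-24.  11.  98.  -0.  71.  41.]
```

```bash
python3 -m pendant '[{"xyz":[-0.023,-0.049,0],"roll":0,"jaw":0},{"xyz":[-0.046,-0.098,-0.001],"roll":0,"jaw":0},{"xyz":[-0.069,-0.147,-0.002],"roll":0,"jaw":0},{"xyz":[-0.088,-0.185,-0.002],"roll":0,"jaw":0},{"xyz":[-0.092,-0.196,-0.002],"roll":0,"jaw":0},{"xyz":[-0.092,-0.196,-0.002],"roll":0,"jaw":0},{"xyz":[-0.092,-0.196,-0.002],"roll":0,"jaw":0},{"xyz":[-0.092,-0.196,-0.002],"roll":0,"jaw":0}]'
python3 - <<'E'
from h import *
delta([596,-23,57.5],-64.6)
p,d=env.grab_frame('wrist');cv2.imwrite('pics/w1.png',p)
E
```

```text
time_s: 2.1
ee_pos: [595.6, -25.5, 230.2]
ee_rot: [180.0, -0.0, -64.6]
force: [-0.3, -0.5, 0.1]
gripper_width: 91.8
t 2.1 shift m [-0.0021 -0.0015  0.1727] roll -0.0 pos [595.6 -25.5 230.2] [180.   -0.  -64.6] w 91.8 F [-0.3 -0.5  0.1] q [-4. 20. 85. -0. 75. 61.]
```

View pics/w1.png

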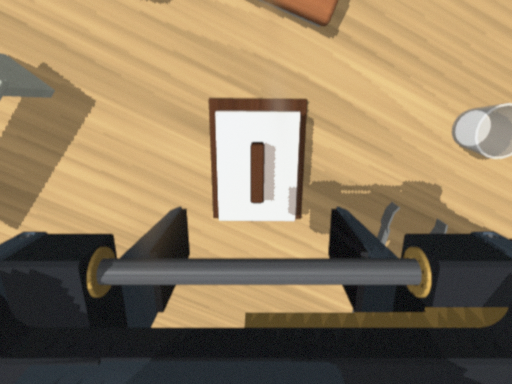

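The wrist view shows the handle at (257,172), upright in the picture and so aligned with the pads. The cover spans (215–300, 110–221).

```bash
python3 - <<'E'
from h import *
p=cv2.imread('pics/w1.png');H,S,V=cv2.split(cv2.cvtColor(p,cv2.COLOR_BGR2HSV))
box=(195,85,320,228)
w=(S<60)&(V>140)
for n,m,b,z in(('cover',w,box,54),('handle',(V<110)&(S>80),(235,125,268,212),84),('dish',((V<110)&(S>80))|w,(195,85,320,208),8)):
    for c in big(m,b,50)[:2]: print(n,rect(cast(c,z,'wrist')),c.min(0),c.max(0))
E
```

```text
cover (array([598.2, -22.2], dtype=float32), np.float32(137.9), np.float32(100.8), np.float32(24.8)) [215 111] [300 220]
handle (array([599.8, -22.1], dtype=float32), np.float32(67.4), np.float32(13.7), np.float32(24.9)) [251 143] [263 201]
dish (array([605.5, -19.8], dtype=float32), np.float32(150.2), np.float32(129.4), np.float32(25.2)) [210  99] [307 207]
```

```bash
python3 -m pendant '[{"xyz":[-0.001,-0.002,0.04],"roll":0.5,"jaw":0},{"xyz":[-0.001,-0.004,0.085],"roll":0.5,"jaw":0},{"xyz":[-0.001,-0.004,0.125],"roll":0.5,"jaw":0},{"xyz":[-0.001,-0.004,0.15],"roll":0.5,"jaw":0},{"xyz":[-0.001,-0.004,0.164],"roll":0.5,"jaw":0},{"xyz":[-0.001,-0.004,0.168],"roll":0.5,"jaw":0},{"xyz":[-0.001,-0.004,0.168],"roll":0.5,"jaw":0},{"xyz":[-0.001,-0.004,0.168],"roll":0.5,"jaw":0}]'
python3 - <<'E'
from h import *
for i in range(3):
  delta([598.5,-22.3,57.5],-65.1);p,d=env.grab_frame('wrist')
E
```

```text
time_s: 3.15
ee_pos: [600.2, -21.8, 63.1]
ee_rot: [-179.9, -0.1, -65.1]
force: [-1.2, 0.4, 0.7]
gripper_width: 91.7
t 3.15 shift m [-0.0003  0.0018  0.0056] roll 0.0 pos [600.2 -21.8  63.1] [-1.799e+02 -1.000e-01 -6.510e+01] w 91.7 F [-1.2  0.4  0.7] q [-3. 28. 98. -0. 54. 62.]
t 3.2 shift m [-0.0002  0.0017  0.0055] roll 0.0 pos [600.1 -21.8  63. ] [-1.799e+02 -1.000e-01 -6.510e+01] w 91.1 F [0.9 0.2 0.6] q [-3. 28. 98. -0. 54. 62.]
t 3.25 shift m [-0.0001  0.0016  0.0053] roll 0.0 pos [600.  -21.7  62.9] [-1.799e+02 -1.000e-01 -6.510e+01] w 91.1 F [-1.1  0.  -1. ] q [-3. 28. 98. -0. 54. 62.]
```

```bash
python3 -m pendant '[{"xyz":[0,0.001,0.003],"roll":0,"jaw":0.5},{"xyz":[0,0.001,0.0045],"roll":0,"jaw":0.7},{"xyz":[0,0.001,0.0045],"roll":0,"jaw":0.8},{"xyz":[0,0.001,0.0045],"roll":0,"jaw":0.9},{"xyz":[0,0.001,0.0045],"roll":0,"jaw":1},{"xyz":[0,0.001,0.0045],"roll":0,"jaw":1},{"xyz":[0,0.001,0.0045],"roll":0,"jaw":1},{"xyz":[0,0.001,0.0045],"roll":0,"jaw":1}]' 30
python3 -c "
from h import *
delta([467.5,319.6,220],-103.2)"
```

```text
time_s: 4.3
ee_pos: [598.5, -22.1, 57.5]
ee_rot: [-180.0, -0.0, -65.1]
force: [-0.5, 0.4, -0.8]
gripper_width: 15.5
t 4.3 shift m [-0.3651 -0.0253 -0.1625] roll 38.1 pos [598.5 -22.1  57.5] [-180.    -0.   -65.1] w 15.5 F [-0.5  0.4 -0.8] q [-3. 28. 98. -0. 53. 62.]
```

```bash
python3 -m pendant '[{"xyz":[0,0,-0.008],"roll":0,"jaw":1},{"xyz":[0,0,-0.025],"roll":0,"jaw":1},{"xyz":[0,0,-0.05],"roll":0,"jaw":1},{"xyz":[0,0,-0.08],"roll":0,"jaw":1},{"xyz":[0,0,-0.11],"roll":0,"jaw":1},{"xyz":[0,0,-0.14],"roll":0,"jaw":1},{"xyz":[0,0,-0.158],"roll":0,"jaw":1},{"xyz":[0,0,-0.1625],"roll":0,"jaw":1}]'
python3 -c "
from h import *
delta([467.5,319.6,220],-103.2)"
```

```text
time_s: 5.3
ee_pos: [599.2, -22.1, 222.4]
ee_rot: [-179.8, -0.1, -65.1]
force: [0.2, 0.8, -2.7]
gripper_width: 15.8
t 5.3 shift m [-0.3654 -0.0248  0.0018] roll 38.1 pos [599.2 -22.1 222.4] [-1.798e+02 -1.000e-01 -6.510e+01] w 15.8 F [ 0.2  0.8 -2.7] q [-3. 20. 86. -0. 74. 62.]
```

Weight is about 2.5 N, so the cover is held. I'll take it over to the ledge in about 1.5 s.

```bash
python3 -m pendant '[{"xyz":[-0.015,-0.001,0],"roll":2,"jaw":1},{"xyz":[-0.045,-0.003,0],"roll":6,"jaw":1},{"xyz":[-0.09,-0.006,0],"roll":11,"jaw":1},{"xyz":[-0.14,-0.01,0],"roll":17,"jaw":1},{"xyz":[-0.19,-0.013,0],"roll":23,"jaw":1},{"xyz":[-0.24,-0.016,0],"roll":29,"jaw":1},{"xyz":[-0.28,-0.019,0],"roll":34,"jaw":1},{"xyz":[-0.3,-0.02,0],"roll":38.1,"jaw":1}]'
python3 - <<'E'
from h import *
delta([467.5,319.6,220],-103.2)
p,d=env.grab_frame('wrist');cv2.imwrite('pics/w2.png',p)
p,d=env.grab_frame('top');cv2.imwrite('pics/t2.png',p)
E
```

```text
time_s: 6.3
ee_pos: [488.7, 260.0, 219.5]
ee_rot: [179.9, -0.0, -103.2]
force: [0.5, -0.0, -1.7]
gripper_width: 15.8
t 6.3 shift m [-0.0532  0.0342 -0.0005] roll 0.0 pos [488.7 260.  219.5] [ 179.9   -0.  -103.2] w 15.8 F [ 0.5 -0.  -1.7] q [ 27.  16.  92.   0.  72. 130.]
```

View pics/w2.png

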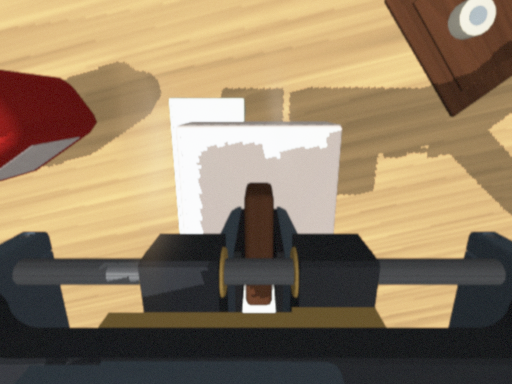

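The wrist view shows the ledge's far end at (169–244, 98) behind the held cover. The tablet is now exposed on the dish at about (475,17).

```bash
python3 - <<'E'
from h import *
p=cv2.imread('pics/w2.png');H,S,V=cv2.split(cv2.cvtColor(p,cv2.COLOR_BGR2HSV))
c=[c for c in big((S<60)&(V>120),(150,85,260,122),100)][0]
print(c.min(0),c.max(0))
row=lambda r:np.flatnonzero(((S<60)&(V>120))[r,150:262])+150
for r in(99,102,108,114): print(r,row(r)[[0,-1]])
print([(u,np.flatnonzero(((S<60)&(V>120))[85:120,u])[0]+85) for u in(175,190,205,220,235)])
P=cast([[169,98],[244,98],[206.5,98]],90,'wrist')
print(P.round(1),np.linalg.norm(P[0]-P[1]))
a=np.radians(166.8);l=np.array([np.cos(a),np.sin(a)])
for s in(1,-1):print((P[2,:2]+s*120*l).round(1))
E
```

```text
[169  97] [245 121]
99 [169 244]
102 [169 244]
108 [169 244]
114 [169 244]
[(175, np.int64(98)), (190, np.int64(98)), (205, np.int64(98)), (220, np.int64(98)), (235, np.int64(97))]
[[592.4 327.6  90. ]
 [575.6 254.7  90. ]
 [584.  291.2  90. ]] 74.84207332540169
[467.2 318.6]
[700.8 263.8]
```

```bash
python3 -m pendant '[{"xyz":[-0.012,0.008,0],"roll":0,"jaw":1},{"xyz":[-0.03,0.019,0],"roll":0,"jaw":1},{"xyz":[-0.045,0.029,0.003],"roll":0,"jaw":1},{"xyz":[-0.0525,0.034,0.012],"roll":0,"jaw":1},{"xyz":[-0.0525,0.034,0.03],"roll":0,"jaw":1},{"xyz":[-0.0525,0.034,0.05],"roll":0,"jaw":1},{"xyz":[-0.0525,0.034,0.062],"roll":0,"jaw":1},{"xyz":[-0.0525,0.034,0.066],"roll":0,"jaw":1}]'
python3 - <<'E'
from h import *
for i in range(3):
  delta([467.3,319,139.5],-103.2);p,d=env.grab_frame('wrist')
E
```

```text
time_s: 7.4
ee_pos: [468.6, 317.0, 152.9]
ee_rot: [179.9, -0.1, -103.1]
force: [-0.2, 0.0, -2.7]
gripper_width: 16.0
t 7.4 shift m [-0.0017  0.0017  0.0134] roll 0.1 pos [468.6 317.  152.9] [ 1.799e+02 -1.000e-01 -1.031e+02] w 16.0 F [-0.2  0.  -2.7] q [ 33.  20.  96.  -0.  64. 136.]
t 7.45 shift m [-0.0016  0.0018  0.0135] roll 0.0 pos [468.7 317.1 153. ] [ 1.800e+02 -1.000e-01 -1.032e+02] w 16.1 F [ 0.7  0.3 -3.2] q [ 33.  20.  96.  -0.  64. 136.]
t 7.5 shift m [-0.0014  0.002   0.0142] roll 0.0 pos [469.  317.2 153.7] [ 180.    -0.  -103.2] w 15.8 F [ 0.2  0.3 -2.3] q [ 33.  20.  96.  -0.  64. 136.]
```

Lower gently until it touches.

```bash
python3 -m pendant '[{"xyz":[-0.0015,0.0015,0.003],"roll":0,"jaw":1},{"xyz":[-0.0015,0.0015,0.006],"roll":0,"jaw":1},{"xyz":[-0.0015,0.0015,0.008],"roll":0,"jaw":1},{"xyz":[-0.0015,0.0015,0.01],"roll":0,"jaw":1},{"xyz":[-0.0015,0.0015,0.0115],"roll":0,"jaw":1},{"xyz":[-0.0015,0.0015,0.0125],"roll":0,"jaw":1},{"xyz":[-0.0015,0.0015,0.013],"roll":0,"jaw":1},{"xyz":[-0.0015,0.0015,0.013],"roll":0,"jaw":1}]'
python3 -c "
from h import *
delta([467.3,319,139.5],-103.2)"
```

```text
time_s: 8.55
ee_pos: [467.8, 319.0, 140.9]
ee_rot: [-180.0, -0.0, -103.2]
force: [0.3, 0.2, -2.1]
gripper_width: 16.0
t 8.55 shift m [0.0001 0.0005 0.0014] roll 0.0 pos [467.8 319.  140.9] [-180.    -0.  -103.2] w 16.0 F [ 0.3  0.2 -2.1] q [ 33.  21.  97.  -0.  62. 136.]
```

```bash
python3 -m pendant '[{"xyz":[0,0,0.0005],"roll":0,"jaw":1},{"xyz":[0,0,0.001],"roll":0,"jaw":1},{"xyz":[0,0,0.0015],"roll":0,"jaw":1},{"xyz":[0,0,0.002],"roll":0,"jaw":1},{"xyz":[0,0,0.002],"roll":0,"jaw":1},{"xyz":[0,0,0.002],"roll":0,"jaw":1},{"xyz":[0,0,0.002],"roll":0,"jaw":1},{"xyz":[0,0,0.002],"roll":0,"jaw":1}]'
```

```text
time_s: 9.55
ee_pos: [467.8, 319.0, 139.4]
ee_rot: [-180.0, 0.0, -103.2]
force: [-1.8, -1.0, 5.2]
gripper_width: 15.7
```

Contact is felt (+5 N), so I'll release and rise.

```bash
python3 -m pendant '[{"xyz":[0,0,-0.0005],"roll":0,"jaw":0.8},{"xyz":[0,0,-0.0005],"roll":0,"jaw":0.7},{"xyz":[0,0,-0.0005],"roll":0,"jaw":0.5},{"xyz":[0,0,-0.0005],"roll":0,"jaw":0.4},{"xyz":[0,0,-0.015],"roll":0,"jaw":0.2},{"xyz":[0,0,-0.04],"roll":0,"jaw":0},{"xyz":[0,0,-0.08],"roll":0,"jaw":0},{"xyz":[0,0,-0.11],"roll":0,"jaw":0}]'
python3 - <<'E'
from h import *
p,d=env.grab_frame('wrist');cv2.imwrite('pics/w3.png',p)
t,d=env.grab_frame('top');cv2.imwrite('pics/t3.png',t)
s,d=env.grab_frame('scene');
cv2.imwrite('pics/v3.png',np.hstack([p[:,80:430],s[130:322,210:400].repeat(2,0).repeat(2,1)]))
# tongs estimates from top0
q=cv2.imread('pics/top0.png');H,S,V=cv2.split(cv2.cvtColor(t,cv2.COLOR_BGR2HSV))
for nm,m in(('steel',(S<75)),('black',V<70)):
    for c in big(m,(308,152,345,228),3)[:4]: print(nm,c.mean(0).round(1),rect(cast(c,20,'top')))
# ring end & jaws by rows of mask
m=((S<75)|(V<70));m[:, :308]=0;m[:,345:]=0
for r in range(156,226,4):
    u=np.flatnonzero(m[r]); 
    if len(u): print(r,u.min(),u.max(),cast([[u.min(),r],[u.max(),r]],20,'top')[:,:2].round(0).tolist())
delta([500,-255,230],-83)
E
```

```text
time_s: 10.55
ee_pos: [468.3, 319.3, 251.8]
ee_rot: [-179.9, 0.1, -103.2]
force: [1.9, 0.5, -0.2]
gripper_width: 84.3
steel [328.8 193.2] (array([ 509. , -276.3], dtype=float32), np.float32(251.9), np.float32(51.1), np.float32(175.0))
steel [315.4 172.2] (array([ 579.7, -234.6], dtype=float32), np.float32(92.8), np.float32(12.9), np.float32(16.5))
160 331 333 [[629.0, -299.0], [629.0, -308.0]]
164 312 334 [[613.0, -222.0], [612.0, -311.0]]
168 313 333 [[597.0, -226.0], [596.0, -306.0]]
172 314 333 [[580.0, -229.0], [579.0, -306.0]]
176 315 333 [[564.0, -233.0], [563.0, -305.0]]
180 317 332 [[547.0, -240.0], [547.0, -301.0]]
184 319 331 [[531.0, -248.0], [531.0, -296.0]]
188 320 332 [[515.0, -251.0], [514.0, -299.0]]
192 320 332 [[499.0, -251.0], [498.0, -299.0]]
196 321 332 [[482.0, -254.0], [482.0, -298.0]]
200 322 332 [[466.0, -258.0], [466.0, -298.0]]
204 324 331 [[450.0, -265.0], [450.0, -293.0]]
208 325 331 [[434.0, -269.0], [434.0, -292.0]]
212 326 331 [[418.0, -272.0], [418.0, -292.0]]
216 327 330 [[402.0, -275.0], [402.0, -287.0]]
220 327 331 [[386.0, -275.0], [386.0, -291.0]]
t 10.7 shift m [ 0.5524 -0.1612  0.0199] roll -20.2 pos [468.7 319.5 251.3] [-179.8    0.2 -103.2] w 90.8 F [ 0.1  0.2 -0.3] q [ 33.  16.  87.  -0.  76. 136.]
```

View pics/v3.png

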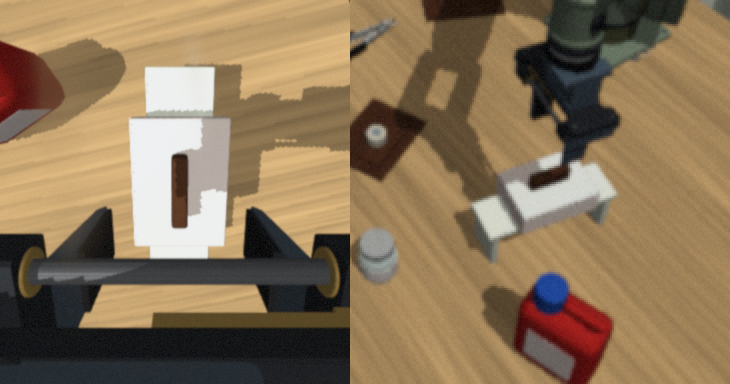

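The cover is upright and lengthwise, centred across the ledge: cover cols 130–230, ledge 146–214. The scene view on the right agrees. Next I'll go above the tongs.

```bash
python3 -m pendant '[{"xyz":[0.028,-0.009,0.001],"roll":-1,"jaw":0},{"xyz":[0.085,-0.027,0.003],"roll":-3,"jaw":0},{"xyz":[0.142,-0.045,0.006],"roll":-5,"jaw":0},{"xyz":[0.199,-0.063,0.008],"roll":-7,"jaw":0},{"xyz":[0.256,-0.081,0.01],"roll":-9,"jaw":0},{"xyz":[0.313,-0.099,0.012],"roll":-11,"jaw":0},{"xyz":[0.37,-0.117,0.014],"roll":-14,"jaw":0},{"xyz":[0.427,-0.135,0.016],"roll":-17,"jaw":0}]'
python3 -c "
from h import *
delta([514,-272,230],-85)"
```

```text
time_s: 11.7
ee_pos: [501.3, -129.3, 231.7]
ee_rot: [179.9, 0.0, -86.1]
force: [0.9, 1.2, -0.3]
gripper_width: 91.6
t 11.7 shift m [ 0.1433 -0.0029  0.0016] roll -1.1 pos [ 501.3 -129.3  231.7] [179.9   0.  -86.1] w 91.6 F [ 0.9  1.2 -0.3] q [-16.  13.  95.   0.  72.  70.]
```

```bash
python3 -m pendant '[{"xyz":[0.05,-0.001,0],"roll":-1,"jaw":0},{"xyz":[0.1,-0.002,0.001],"roll":-1,"jaw":0},{"xyz":[0.132,-0.003,0.001],"roll":-1,"jaw":0},{"xyz":[0.143,-0.003,0.001],"roll":-1,"jaw":0},{"xyz":[0.143,-0.003,0.001],"roll":-1,"jaw":0},{"xyz":[0.143,-0.003,0.001],"roll":-1,"jaw":0},{"xyz":[0.143,-0.003,0.001],"roll":-1,"jaw":0},{"xyz":[0.143,-0.003,0.001],"roll":-1,"jaw":0}]'
python3 - <<'E'
from h import *
p,d=env.grab_frame('wrist');cv2.imwrite('pics/w4.png',p)
delta([514,-272,230],-85)
t,d=env.grab_frame('top');cv2.imwrite('pics/t4.png',t)
H,S,V=cv2.split(cv2.cvtColor(p,cv2.COLOR_BGR2HSV))
for c in big((V<60),(150,60,370,225),40)[:8]: print(c.min(0),c.max(0),rect(cast(c,24,'wrist')))
H,S,V=cv2.split(cv2.cvtColor(t,cv2.COLOR_BGR2HSV))
for c in big((S<70)&(V>130),(235,140,292,200),3): (x,y),r=cv2.minEnclosingCircle(c);print('tab',(x,y),r,cast([[x,y]],34,'top'))
E
```

```text
time_s: 12.7
ee_pos: [514.8, -269.2, 232.2]
ee_rot: [-180.0, -0.0, -85.1]
force: [0.3, 0.1, 0.4]
gripper_width: 91.3
t 12.75 shift m [0.0025 0.001  0.0022] roll -0.1 pos [ 514.8 -269.4  232.2] [-180.    -0.   -85.1] w 91.0 F [-0.8  0.2  1. ] q [-29.  18.  87.  -0.  75.  56.]
[331 208] [350 224] (array([ 452.9, -392.4], dtype=float32), np.float32(27.1), np.float32(24.3), np.float32(94.9))
[172 210] [186 224] (array([ 431.9, -163. ], dtype=float32), np.float32(21.3), np.float32(20.2), np.float32(4.9))
[243 145] [248 187] (array([ 512.9, -252.7], dtype=float32), np.float32(57.7), np.float32(4.3), np.float32(7.7))
tab (260.2608642578125, 166.6521759033203) 5.0189738273620605 [[601.88118739 -12.18507972  34.        ]]
```

View pics/w4.png

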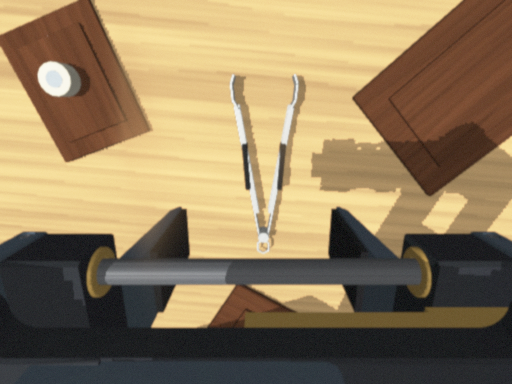

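The wrist view shows the tong tips at (234,76) and (297,76), the grips centred at (247,166) and (281,167), and the pin at (264,238). The midline is almost vertical in the picture. The tablet's top is at (60,79).

```bash
python3 - <<'E'
from h import *
p=cv2.imread('pics/w4.png');H,S,V=cv2.split(cv2.cvtColor(p,cv2.COLOR_BGR2HSV))
n=['tipL','tipR','gL','gR','pin']
P=cast([[234,77],[297,77],[247,166],[281,167],[264,238]],24,'wrist')
for a,b in zip(n,P):print(a,b.round(1))
jm=(P[0]+P[1])/2;pin=P[4];v=jm-pin;print('yaw',np.degrees(np.arctan2(v[1],v[0])),'pin-tip',np.linalg.norm(v),'grip w mid',np.linalg.norm(P[2]-P[3]))
u=v/np.linalg.norm(v);o=pin+105*u;print('origin from pin',o.round(1),'from grips',((P[2]+P[3])/2).round(1),'from tips',(jm-116*u).round(1))
c=big((S<70)&(V>110),(30,50,95,110),50)[0];(x,y),r=cv2.minEnclosingCircle(c);print((x,y),r,rect(cast(c,23,'wrist')))
for b in[(40,62,68,92)]:
  m=(S<70)&(V>200)
print('tab top',cast([[59,79]],34,'wrist').round(1))
delta([*o[:2],4],np.degrees(np.arctan2(v[1],v[0]))-90)
E
```

```text
tipL [ 624.  -230.1   24. ]
tipR [ 630.6 -307.7   24. ]
gL [ 513.6 -254.3   24. ]
gR [ 516.1 -300.    24. ]
pin [ 409.7 -286.7   24. ]
yaw 4.671839592990639 pin-tip 218.3111952843049 grip w mid 45.77432809152411
origin from pin [ 514.4 -278.1   24. ] from grips [ 514.9 -277.2   24. ] from tips [ 511.7 -278.3   24. ]
(58.0, 78.5) 22.209331512451172 (array([603.5, -12.4], dtype=float32), np.float32(50.6), np.float32(40.7), np.float32(94.9))
tab top [[603.1 -20.9  34. ]]
t 12.8 shift m [0.0085 0.0012 0.2281] roll 0.2 pos [ 514.8 -269.5  232.1] [-180.    -0.   -85.1] w 91.3 F [-0.1 -0.5 -0.5] q [-29.  18.  87.  -0.  75.  56.]
```

```bash
python3 -m pendant '[{"xyz":[0.004,0.001,0.04],"roll":0,"jaw":0},{"xyz":[0.008,0.001,0.09],"roll":0,"jaw":0},{"xyz":[0.0085,0.001,0.14],"roll":0,"jaw":0},{"xyz":[0.0085,0.001,0.18],"roll":0,"jaw":0},{"xyz":[0.0085,0.001,0.205],"roll":0,"jaw":0},{"xyz":[0.0085,0.001,0.215],"roll":0,"jaw":0},{"xyz":[0.0085,0.001,0.217],"roll":0,"jaw":0},{"xyz":[0.0085,0.001,0.217],"roll":0,"jaw":0}]'
python3 -c "
from h import *
for i in range(2):
  delta([514,-278,4],-85.2);env.grab_frame('wrist')"
```

```text
time_s: 13.8
ee_pos: [515.2, -279.0, 16.0]
ee_rot: [-179.9, -0.1, -85.2]
force: [-0.4, 0.2, 0.6]
gripper_width: 91.4
t 13.8 shift m [-0.0011  0.0012  0.012 ] roll 0.0 pos [ 515.2 -279.    16. ] [-1.799e+02 -1.000e-01 -8.520e+01] w 91.4 F [-0.4  0.2  0.6] q [-30.  30. 103.  -0.  47.  56.]
t 13.85 shift m [-0.0011  0.0012  0.0121] roll 0.0 pos [ 515.2 -279.    16.1] [-1.799e+02 -1.000e-01 -8.520e+01] w 91.5 F [ 0.6 -0.2 -0.5] q [-30.  30. 103.  -0.  47.  56.]
```

```bash
python3 -m pendant '[{"xyz":[-0.001,0.001,0.005],"roll":0,"jaw":0},{"xyz":[-0.001,0.001,0.009],"roll":0,"jaw":0},{"xyz":[-0.001,0.001,0.011],"roll":0,"jaw":0.2},{"xyz":[-0.001,0.001,0.0115],"roll":0,"jaw":0.35},{"xyz":[-0.001,0.001,0.0115],"roll":0,"jaw":0.42},{"xyz":[-0.001,0.001,0.0115],"roll":0,"jaw":0.46},{"xyz":[-0.001,0.001,0.0115],"roll":0,"jaw":0.49},{"xyz":[-0.001,0.001,0.0115],"roll":0,"jaw":0.49}]' 25
python3 - <<'E'
from h import *
delta([514,-278,4],-85.2)
E
```

```text
time_s: 14.9
ee_pos: [513.4, -277.7, 3.5]
ee_rot: [-180.0, -0.0, -85.2]
force: [-0.2, -0.1, -0.3]
gripper_width: 46.7
t 14.9 shift m [ 0.0003 -0.0005 -0.0005] roll 0.0 pos [ 513.4 -277.7    3.5] [-180.    -0.   -85.2] w 46.7 F [-0.2 -0.1 -0.3] q [-30.  31. 104.  -0.  46.  56.]
```

```bash
python3 -m pendant '[{"xyz":[0,0,-0.005],"roll":0,"jaw":0.49},{"xyz":[0,0,-0.015],"roll":0,"jaw":0.49},{"xyz":[0,0,-0.035],"roll":0,"jaw":0.49},{"xyz":[0,0,-0.06],"roll":0,"jaw":0.49},{"xyz":[0,0,-0.085],"roll":0,"jaw":0.49},{"xyz":[0,0,-0.11],"roll":0,"jaw":0.49},{"xyz":[0,0,-0.12],"roll":0,"jaw":0.49},{"xyz":[0,0,-0.12],"roll":0,"jaw":0.49}]'
python3 - <<'E'
from h import *
delta([505,-23,123],-85.2)
p,d=env.grab_frame('wrist');cv2.imwrite('pics/w5.png',p)
E
```

```text
time_s: 15.9
ee_pos: [513.5, -277.7, 124.1]
ee_rot: [-179.9, -0.0, -85.2]
force: [0.4, 0.6, -2.0]
gripper_width: 46.4
t 15.9 shift m [-0.2546 -0.013   0.0009] roll 0.0 pos [ 513.5 -277.7  124.1] [-179.9   -0.   -85.2] w 46.4 F [ 0.4  0.6 -2. ] q [-30.  23.  96.  -0.  61.  56.]
```

View pics/w5.png

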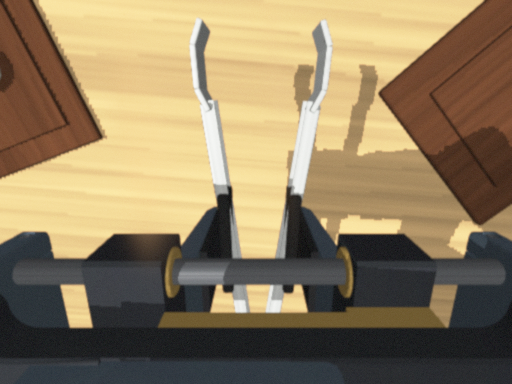

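The tongs are lifted in the jaws, with the tips at (200,22) and (326,22) and the midline at about col 262. I'll check the tilt by depth.

```bash
python3 - <<'E'
from h import *
s=env.state();p,d=env.grab_frame('wrist')
c=env.camera_params('wrist');K=c['camera_matrix'];M=T_tool(s)@c['hand_eye']
for n,(u,v) in dict(jL=(203,24),jR=(322,26),jLb=(196,60),jRb=(325,60),aL=(212,130),aR=(307,130),gL=(220,180),gR=(298,180)).items():
    w=d[v-3:v+4,u-5:u+6];w=w[w>0];z=np.percentile(w,10)
    P=M@[(u-K[0,2])/K[0,0]*z,-(v-K[1,2])/K[1,1]*z,-z,1];L=np.linalg.inv(T_tool(s))@P
    print(n,z.round(1),P[:3].round(1),'tool',L[:3].round(1))
E
python3 -m pendant '[{"xyz":[-0.01,-0.001,0],"roll":0,"jaw":0.49},{"xyz":[-0.035,-0.003,0],"roll":0,"jaw":0.49},{"xyz":[-0.075,-0.005,0],"roll":0,"jaw":0.49},{"xyz":[-0.12,-0.007,0],"roll":0,"jaw":0.49},{"xyz":[-0.165,-0.009,0],"roll":0,"jaw":0.49},{"xyz":[-0.205,-0.011,0],"roll":0,"jaw":0.49},{"xyz":[-0.24,-0.013,0],"roll":0,"jaw":0.49},{"xyz":[-0.254,-0.013,0],"roll":0,"jaw":0.49}]'
python3 -m pendant '[{"xyz":[0,0,0],"roll":0,"jaw":0.49},{"xyz":[0,0,0],"roll":0,"jaw":0.49},{"xyz":[0,0,0],"roll":0,"jaw":0.49},{"xyz":[0,0,0],"roll":0,"jaw":0.49},{"xyz":[0,0,0],"roll":0,"jaw":0.49},{"xyz":[0,0,0],"roll":0,"jaw":0.49},{"xyz":[0,0,0],"roll":0,"jaw":0.49},{"xyz":[0,0,0],"roll":0,"jaw":0.49}]'
python3 - <<'E'
from h import *
delta([505,-23,123],-85.2)
p,d=env.grab_frame('wrist');cv2.imwrite('pics/w6.png',p)
E
```

```text
jL 132.5 [ 625.9 -242.5  145.7] tool [ -25.3 -115.5  -22.6]
jR 132.3 [ 629.6 -297.3  146.3] tool [  29.6 -114.5  -23.2]
jLb 137.0 [ 610.4 -239.6  145.6] tool [ -29.5 -100.2  -22.4]
jRb 136.8 [ 615.5 -300.9  145.7] tool [  32.  -100.1  -22.6]
aL 150.0 [ 577.8 -247.9  141.7] tool [-24.  -67.  -18.6]
aR 150.1 [ 581.9 -297.4  141.6] tool [ 25.6 -67.  -18.5]
gL 157.8 [ 551.1 -253.3  141.4] tool [-20.9 -40.  -18.3]
gR 158.1 [ 554.6 -296.   141.2] tool [ 22.  -39.9 -18.1]
time_s: 17.0
ee_pos: [504.0, -21.4, 122.9]
ee_rot: [179.9, 0.0, -85.0]
force: [0.3, -0.2, -0.8]
gripper_width: 46.6
time_s: 18.0
ee_pos: [504.8, -23.4, 123.4]
ee_rot: [-180.0, -0.0, -85.1]
force: [-0.4, 0.2, 0.3]
gripper_width: 46.7
t 18.0 shift m [-0.0004 -0.0002  0.0004] roll 0.1 pos [504.8 -23.4 123.4] [-180.    -0.   -85.1] w 46.7 F [-0.4  0.2  0.3] q [ -4.  17. 106.  -0.  57.  81.]
```

View pics/w6.png

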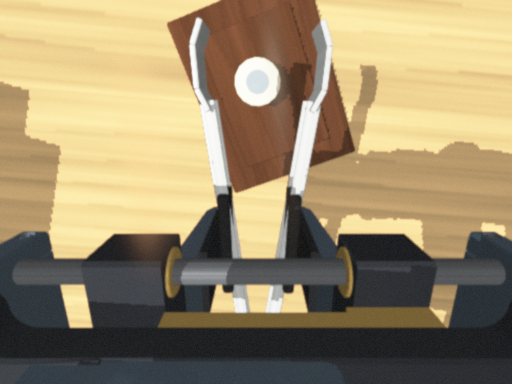

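The dish and tablet are between the jaws in the view, with the tablet's face centre near (257,81). Now I'll compute its offset from the jaw centre.

```bash
python3 - <<'E'
from h import *
s=env.state();p=cv2.imread('pics/w6.png');H,S,V=cv2.split(cv2.cvtColor(p,cv2.COLOR_BGR2HSV))
c=big((S<70)&(V>110),(225,45,292,115),50)[0];print(c.min(0),c.max(0),cv2.minEnclosingCircle(c))
for z in(34,23):print(z,rect(cast(c,z,'wrist')))
bc=np.array([rect(cast(c,28,'wrist'))[0]]);t=np.r_[bc[0],34]
L=np.linalg.inv(T_tool(s))@np.r_[t,1];print('tablet in tool',L[:3].round(1),'jaw centre tool (1.4,-97); shift',(L[:2]-[1.4,-97]).round(1))
E
```

```text
[234  57] [281 106] ((257.5796203613281, 81.21662902832031), 25.053369522094727)
34 (array([602.5, -14.5], dtype=float32), np.float32(40.1), np.float32(39.3), np.float32(94.8))
23 (array([603.3, -14.4], dtype=float32), np.float32(41.8), np.float32(40.9), np.float32(94.8))
tablet in tool [ -0.7 -98.5  89.5] jaw centre tool (1.4,-97); shift [-2.1 -1.5]
```

```bash
python3 -m pendant '[{"xyz":[-0.001,-0.001,0.015],"roll":0,"jaw":0.49},{"xyz":[-0.002,-0.001,0.035],"roll":0,"jaw":0.49},{"xyz":[-0.002,-0.001,0.055],"roll":0,"jaw":0.49},{"xyz":[-0.002,-0.001,0.072],"roll":0,"jaw":0.49},{"xyz":[-0.002,-0.001,0.084],"roll":0,"jaw":0.49},{"xyz":[-0.002,-0.001,0.091],"roll":0,"jaw":0.49},{"xyz":[-0.002,-0.001,0.094],"roll":0,"jaw":0.49},{"xyz":[-0.002,-0.001,0.094],"roll":0,"jaw":0.49}]'
python3 - <<'E'
from h import *
p,d=env.grab_frame('wrist');cv2.imwrite('pics/w7.png',p)
delta([504.5,-21,19],-85.2)
E
```

```text
time_s: 19.05
ee_pos: [505.9, -21.4, 29.6]
ee_rot: [-180.0, -0.0, -85.2]
force: [-0.1, 0.3, -1.6]
gripper_width: 46.5
t 19.1 shift m [-0.0005  0.0015  0.0108] roll 0.0 pos [506.  -21.4  29.8] [-179.9   -0.   -85.2] w 46.8 F [-0.  -0.2 -1. ] q [ -4.  23. 113.  -0.  44.  81.]
```

View pics/w7.png

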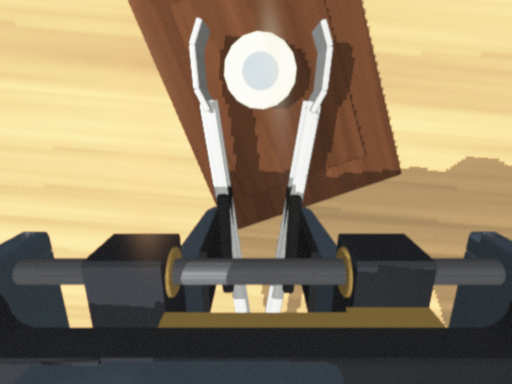

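The tablet at (260,70) sits between the jaws, whose midline is about col 263, and the position is on target. I'll lower the last bit, then squeeze.

```bash
python3 -m pendant '[{"xyz":[0,0,0.003],"roll":0,"jaw":0.49},{"xyz":[0,0,0.006],"roll":0,"jaw":0.49},{"xyz":[0,0,0.0085],"roll":0,"jaw":0.49},{"xyz":[0,0,0.01],"roll":0,"jaw":0.49},{"xyz":[0,0,0.01],"roll":0,"jaw":0.49},{"xyz":[0,0,0.01],"roll":0,"jaw":0.49},{"xyz":[0,0,0.01],"roll":0,"jaw":0.49},{"xyz":[0,0,0.01],"roll":0,"jaw":0.49}]'
```

```text
time_s: 20.1
ee_pos: [505.7, -21.4, 19.5]
ee_rot: [-180.0, -0.0, -85.2]
force: [-0.5, 0.3, -1.0]
gripper_width: 46.7
```

```bash
python3 -m pendant '[{"xyz":[0,0,0],"roll":0,"jaw":0.52},{"xyz":[0,0,0],"roll":0,"jaw":0.55},{"xyz":[0,0,0],"roll":0,"jaw":0.58},{"xyz":[0,0,0],"roll":0,"jaw":0.6},{"xyz":[0,0,0],"roll":0,"jaw":0.62},{"xyz":[0,0,0],"roll":0,"jaw":0.65},{"xyz":[0,0,0],"roll":0,"jaw":0.7},{"xyz":[0,0,0],"roll":0,"jaw":0.75}]' 25
python3 -m pendant '[{"xyz":[0,0,0],"roll":0,"jaw":0.8},{"xyz":[0,0,0],"roll":0,"jaw":0.8},{"xyz":[0,0,-0.001],"roll":0,"jaw":0.8},{"xyz":[0,0,-0.003],"roll":0,"jaw":0.8},{"xyz":[0,0,-0.006],"roll":0,"jaw":0.8},{"xyz":[0,0,-0.01],"roll":0,"jaw":0.8},{"xyz":[0,0,-0.015],"roll":0,"jaw":0.8},{"xyz":[0,0,-0.02],"roll":0,"jaw":0.8}]'
python3 - <<'E'
from h import *
p,d=env.grab_frame('wrist');s,d=env.grab_frame('scene');cv2.imwrite('pics/w8.png',np.hstack([p[:,80:430],s[130:322,120:310].repeat(2,0).repeat(2,1)]))
E
```

```text
time_s: 21.1
ee_pos: [505.7, -21.4, 19.4]
ee_rot: [180.0, -0.0, -85.1]
force: [1.1, -1.1, -1.6]
gripper_width: 35.1
time_s: 22.1
ee_pos: [505.8, -21.4, 39.9]
ee_rot: [-180.0, -0.0, -85.2]
force: [0.1, 0.2, -1.3]
gripper_width: 34.8
```

View pics/w8.png

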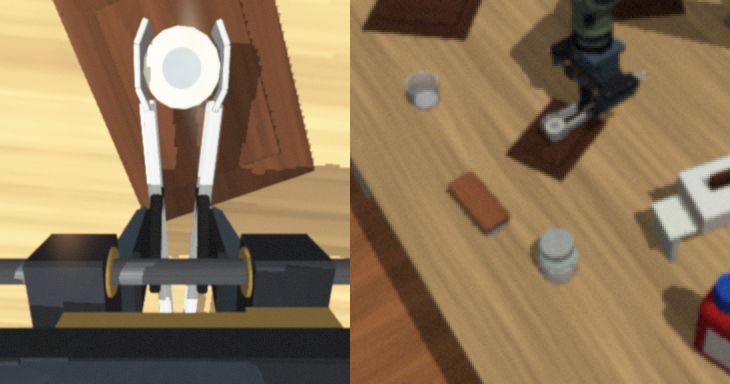

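The tablet is clamped between the jaws at crop (182,66), with the grips at 35 mm as expected. I'll lift to about 230 mm.

```bash
python3 -m pendant '[{"xyz":[0,0,-0.01],"roll":0,"jaw":0.8},{"xyz":[0,0,-0.03],"roll":0,"jaw":0.8},{"xyz":[0,0,-0.055],"roll":0,"jaw":0.8},{"xyz":[0,0,-0.085],"roll":0,"jaw":0.8},{"xyz":[0,0,-0.115],"roll":0,"jaw":0.8},{"xyz":[0,0,-0.145],"roll":0,"jaw":0.8},{"xyz":[0,0,-0.17],"roll":0,"jaw":0.8},{"xyz":[0,0,-0.185],"roll":0,"jaw":0.8}]'
python3 -m pendant '[{"xyz":[0,0,-0.003],"roll":0,"jaw":0.8},{"xyz":[0,0,-0.005],"roll":0,"jaw":0.8},{"xyz":[0,0,-0.005],"roll":0,"jaw":0.8},{"xyz":[0,0,-0.005],"roll":0,"jaw":0.8},{"xyz":[0,0,-0.005],"roll":0,"jaw":0.8},{"xyz":[0,0,-0.005],"roll":0,"jaw":0.8},{"xyz":[0,0,-0.005],"roll":0,"jaw":0.8},{"xyz":[0,0,-0.005],"roll":0,"jaw":0.8}]'
python3 - <<'E'
from h import *
p,d=env.grab_frame('wrist');s,_=env.grab_frame('scene');t,_=env.grab_frame('top');cv2.imwrite('pics/w9.png',np.hstack([p[:,80:430],s[110:302,170:360].repeat(2,0).repeat(2,1)]))
print('tablet depth',np.median(d[60:72,255:268]));delta([505,-21,230],-85.2)
H,S,V=cv2.split(cv2.cvtColor(t,cv2.COLOR_BGR2HSV))
for c in big((S<60)&(V>120),(150,160,198,240),50):print('ledge+cover',rect(cast(c,120,'top')))
E
```

```text
time_s: 23.2
ee_pos: [505.9, -21.4, 226.1]
ee_rot: [-179.9, -0.0, -85.2]
force: [0.0, 1.0, -0.9]
gripper_width: 34.7
time_s: 24.2
ee_pos: [505.7, -21.4, 229.4]
ee_rot: [-180.0, -0.0, -85.2]
force: [-0.2, -0.7, -1.7]
gripper_width: 35.0
tablet depth 144.58119
t 24.35 shift m [-0.0004  0.0006 -0.0005] roll 0.1 pos [505.7 -21.4 229.5] [-180.    -0.   -85.1] w 35.3 F [-0.1 -0.2 -1.4] q [-4. 12. 97. -0. 72. 81.]
ledge+cover (array([466.8, 323.4], dtype=float32), np.float32(236.9), np.float32(105.8), np.float32(166.5))
```

View pics/w9.png

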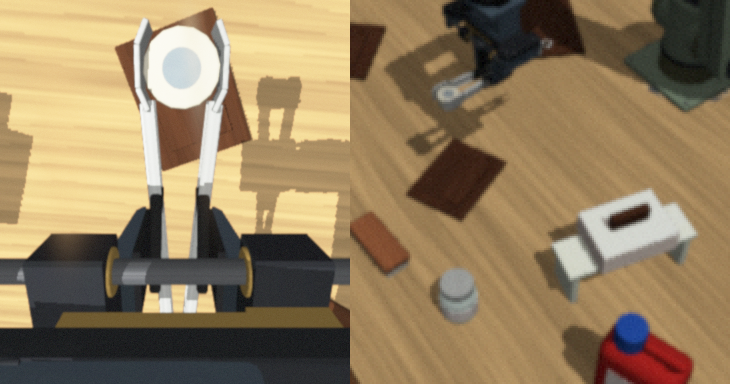

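The tablet is held in the tongs at crop (182,66) and stays put in the jaws. The cover is upright in the middle of the ledge, and the dish and jar haven't moved. Handing in.

```bash
python3 -c "
from workcell import env
print(env.job_done())"
```

```text
the job is handed in; nothing more can be done
None
```

The job is done and handed in at about 24 s of the 61 s allowed; no verdict is reported.

- **Cover:** I lifted it off the dish by its handle and lowered it onto the riser shelf until it touched (about 5 N) before letting go. The last pictures show it upright, lengthwise and centred on the shelf; I estimate it is within a few millimetres of the middle.
- **Tongs and tablet:** I picked the tongs up by their grips and closed them on the tablet. The grips read 35 mm, which is the width expected with the tablet between the jaws. The fingers held only the grips and stayed about 10 cm from the tablet.
- **Final hold:** The arm is still, with the gripper tip at 229 mm. That puts the tablet's underside at an estimated 220 mm, well above the required 150 mm. It did not shift in the jaws during the lift and is clear of everything else.
- **Other things:** In the last wrist and scene views the dish, jar, brush and bottle looked where they had been. I judged this by eye and did not measure it. The dosing cup was out of the last views; it was last seen standing in the picture just before the final lift.

None of the checks failed. One early hand-picked reading of the tablet's position was about 6–9 mm off the others, and I replaced it with the close-up measurement.

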